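Fetch the disc jar from under the riser with the reacher

TASK

The jar of copper discs (green lid) has slid under the clear riser. Using only the hand reacher, gently feel its jaws in around the jar without ramming anything, squeeze the trigger just enough to grip the glass, draw the jar out along the bench still in the jaws, and let go of it standing on the round blue-and-white mat. Then pull the reacher back until its jaws are clear of the jar and leave it standing on the bench, with everything else left as it is.

Things in the scene. Friction and masses are not known exactly. Their poses are not given: they have to be found in the camera images.
- reacher_grip (a point): Grip point of the orange hand reacher, which stands on its black sole. 56 mm above the sole, midway between the rear face of the fixed orange post (30 mm behind) and the front face of the red trigger (30 mm ahead): 60 mm to span, along the shaft, from above. Both faces are flat, about 28 mm wide, 32 to 80 mm above the sole. x points along the shaft to the jaws, z up.
- trigger_face (a point): Middle of the red trigger's front face. Pushed back towards the post up to 23 mm; spring about 7.5 N at rest, 11 N fully in; springs back. Each jaw closes by half the travel. Once both pads meet something, each presses about as hard as the fingers feel above the spring; the linkage gives about 0.15 mm of trigger per newton. The tool creeps forward in the hand by half of the travel.
- reacher_mouth (a point): Middle between the reacher's jaws, 173 mm ahead of reacher_grip and 18 mm above the sole. Jaws 31 mm long (15.5 mm each way along the shaft), 22 mm high, from 7 to 29 mm above the sole; when open 72 mm across outside. The black nose block that carries them is 74 mm wide, 30 mm high; its front face (the palm) is 18 mm behind this point.
- reacher: The whole reacher, about 257 mm long (sole from 69 mm behind to 41 mm ahead of the grip point), 0.27 kg, centre of mass about 23 mm ahead of reacher_grip; origin on the underside of the sole below reacher_grip, same axes. Carried 5 to 10 mm off the bench it still fits the gap and the jar; if its sole presses on the bench, the rubbing falsifies the squeeze felt.
- jaw_left: Reacher's jaw on its left (+y) side; its origin is the reacher's origin moved with the jaw (inwards when closing). Its rubber pad is on a stiff screw, set 0 to 6 mm inwards, different each time and not told: with the jaws open each pad is 22 to 28 mm from the middle line, so the trigger travel at which the jar is gripped must be felt.
- jaw_right: The same for the right (-y) jaw.
- jar_mid (a point): Glass jar with copper discs and a green lid, 36 mm across, 40 mm high, standing upright; this point is its centre, 20 mm above the bench. About 0.16 kg, varies. It may stand a little in front of the riser's back wall or almost at it.
- jar: The same jar; origin at the centre of its underside.
- riser: Fixed low riser: clear acrylic top on white side walls and back wall, open on its -x side. 100 mm deep (x), 200 mm wide (y); space under the top 56 mm high, top 6 mm thick. Origin on the bench below its centre; the open front is at x = -50 mm, the inside of the back wall at x = +45 mm, insides of the side walls at y = +-95 mm.
- mat_mid (a point): Centre of the round blue mat with white middle, 84 mm across, flat on the bench (no step).
- pot: Small clear pot with a green leaf, 32 mm across, 22 mm high, loose on top of the riser.
- petri: Clear petri dish, 90 mm across, 15 mm high, loose.
- pile: Upright pile of copper and zinc discs, 25 mm across, 72 mm high, loose.
- scissors_a: Scissors with black handles, about 165 mm long, lying on the bench, loose.
- scissors_b: A second pair of the same scissors.
- cells: Battery holder with two cells, 60 x 34 x 21 mm, loose.

How it is judged:
On the way, in this order (a step that is already met when the one before it is completed fails the run):
1. both jaws grip the jar (over 1.5 N each) while it is still under the riser (contact force between each of jaw_left, jaw_right and jar above 1.5 N and x of jar_mid in the frame of riser above -0.045 m), for 0.3 s.
2. the jar is clear of the riser and still gripped by both jaws (contact force between each of jaw_left, jaw_right and jar above 0.5 N and x of jar_mid in the frame of riser below -0.07 m), for 0.2 s.
At the end, for the whole second after the job is handed in: The jar stands upright and still on the bench with its centre within 28 mm of the mat's centre; the reacher stands level and still on the bench, not touching the jar, its jaws' middle at least 30 mm from the jar's centre (horizontal distance between jar_mid and mat_mid below 0.028 m and height (world z) of jar_mid below 0.024 m and angle between each of jar, reacher's own z axis and vertical below 0.1 rad and linear speed of each of jar, reacher below 0.01 m/s and contact force between reacher and jar below 0.1 N and horizontal distance between reacher_mouth and jar_mid above 0.03 m and height (world z) of reacher below 0.006 m).
It fails at once if a jaw squeezes the glass with more than 9 N (contact force between any of jaw_left, jaw_right and jar above 9 N).
It fails at once if the jar (over 12 N) or the reacher (over 20 N) is rammed against the riser (contact force between jar and riser above 12 N or contact force between reacher and riser above 20 N).
It fails at once if the jar is tipped or lifted off the bench (over 10 mm) (angle between jar's own z axis and vertical above 0.35 rad or height (world z) of jar above 0.01 m).
It fails at once if the robot itself touches the jar (contact force between any of the fingers, the arm and jar above 0.3 N).
It fails at once if a bystander is moved by more than 20 mm (distance of any of pot, petri, pile, scissors_a, scissors_b, cells from where it was at the start of the episode above 0.02 m).
It also fails if it takes over 64 s, if anything falls off the work surface, if the arm or the gripper's body presses on something with over 40 N, if the wrist force passes 120 N, or if a joint passes its speed limit or range.

ROBOT

A 7-joint arm with a two-finger parallel gripper is mounted at the origin on the work surface. World frame = base frame: x ahead of the robot, y to its left, z up, the work surface at z = 0. Lengths are in m, angles in rad, forces in N, time in s.
With the tool pointing down it reaches from about 0.4 to 0.85 m from the base axis. Payload 10.4 kg.
Tool frame: the origin (TCP) lies at the very end of the fingers, on their centre line; the grasp point (between the pads) lies manip.hold_point_z behind it (manip.hold_point_z is the distance from the TCP to the grasp point, in m); z points along the fingers, y is the direction in which the jaws open and shut (so a half turn about z gives the same grasp; the last joint's range is limited). The gripper opens to 85 mm and grips with 20 to 120 N. Pads are 22 mm wide; open, the fingers measure 114 mm over their backs; the gripper's body (76 mm by 85 mm) begins 54 mm behind the grasp point. The pads swing forward as they close: fully open they stand 13 mm farther back than shut.
Start: joints at [1.25, 0.332, -0.065, 1.46, 0.022, 1.35, -0.088], TCP at [0.183, -0.598, 0.231] pointing down, gripper open.
Joint ranges: [-2.6, 2.6], [-0.5, 2.12], [-1.47, 1.34], [0.16, 2.42], [-1.27, 4.41], [0.06, 2.06], [-2.6, 2.6]. Speed limits (rad/s): [2.22, 2.22, 2.79, 2.79, 3.14, 3.14, 3.14].

INTERFACE

Orientations are given as a unit quaternion [x, y, z, w].
In Python, from workcell import manip gives the robot as it stands.
- The arm moves only by the tool jog_arm, never from a script. Its arguments are lists of equal length, an entry for each row: "translation": the shift along the world's x, y, z in mm, a list of three; "turn": the turn about the world's z in degrees. In form: {"translation": [[x, y, z], ...], "turn": [turn, ...]}. A call has 1 to 12 rows; each row is the pose to reach, as a shift and turn from the pose measured when the call began; what a row does not reach only later rows make up. A row lasts 1/12 s, in which the tool goes at most 41.7 mm and 7.16 degrees, less where a joint would pass 70% of its speed; a pose out of reach is approached as far as the arm can. A call with a gripper value outside its range is refused whole. "grip" is the finger opening in mm, from 0 to 85.4, set as the call begins (left out, the last holds). The fingers move at their own pace and stop on an object; "grip_force" is the grip in N (left out, the last holds). Time passes only in rows, so rows that repeat a pose let the fingers close. It gives the time, the measured TCP pose, the force and the opening at its end, in the units of the state.
- manip.get_obs(): the state, without advancing time (a new reading comes with each control period).
- manip.camera(name): name is "scene" or "top" or "wrist"; returns a dict with "frame" (480x640x3 uint8, red, green, blue), "mtx" (3x3 intrinsics, pixels), "pose" (4x4, takes a point from camera to world coordinates). Camera axes: x right, y down, z forward; pixel columns grow to the right and rows downward; lengths in m; the calibration is good to about 2 mm. A picture is of the moment at which its call begins. There is no depth.
- manip.hand_in(): hands the job in, once; it reports no verdict.
Trained networks look in a picture, given as the dict that the camera call returned (one of the last four; its "shot" number tells which), for a name from the list of things; names that differ only in an ending like _2 or _b are one class to them, and where a whole thing is asked for, a point or a joint stands for the part that bears it (a point fixed in the world has none). Each returns a list of dicts, best first, with "confidence" (0 to 1); they miss things now and then, are a little off and sometimes report something else, mostly with a low value. They report only what shows in the picture. A call takes as long as a camera call.
- manip.outline_of(picture, label): "mask" (480x640 bool, what is visible of it) and "extent" ([left, top, right, bottom] in pixels, round what is visible of it).
- manip.pinpoint(picture, label): "at" ([column, row] in pixels: a listed point, or the origin of a listed thing).
The state is a dict: "clock": time; "joint_pos": joint angles; "joint_velocities": joint speeds; "tau": joint torques, N m; "position": TCP position; "ee_rot": TCP orientation; "ft_force": force on the tool from outside, world axes, zero at the start; "torque": the same for the moment, N m; "grip_width": opening from 0.0 (shut) to 1.0 (fully open).
Only numpy, scipy, OpenCV 4.12 (cv2) and the standard library are available. Lean on these libraries where they do the work, as an engineer would, in place of code of your own. Each camera call takes 0.05 s, during which the arm holds its last target. There are 200 camera calls.

## Working session

There is one attempt and no reset: what is moved stays moved. The work goes in short steps, Python scripts to look and compute and a tool call to move; the robot and the scene stay as the last step left them, time stands still between calls to the robot, and variables do not carry over. Pictures are saved under pics/ and viewed, about 8 in all and at most 12, crops included, and the job is handed in when it is done.

Besides the shell and the picture viewer there is one more tool, called after "Emit:" by a JSON object that holds its "api" and its "payload". jog_arm: Moves the arm, as the interface text tells. Its arguments: {"type":"object","properties":{"translation":{"type":"array"},"turn":{"type":"array"},"grip":{"type":"number"},"grip_force":{"type":"number"}},"required":["translation","turn"]}

```bash
mkdir -p pics; cat > h.py <<'E'
import numpy as np, cv2
from workcell import manip
from scipy.spatial.transform import Rotation as R
def ray(p,uv):
    d=p['pose'][:3,:3]@np.linalg.inv(p['mtx'])@np.array([uv[0],uv[1],1.]); return p['pose'][:3,3],d
def onz(p,uv,z):
    o,d=ray(p,uv); return o+d*(z-o[2])/d[2]
def tri(rs):
    A=np.zeros((3,3));b=np.zeros(3)
    for o,d in rs:
        d=d/np.linalg.norm(d);M=np.eye(3)-np.outer(d,d);A+=M;b+=M@o
    return np.linalg.solve(A,b)
def save(p,n): cv2.imwrite('pics/'+n,cv2.cvtColor(p['frame'],cv2.COLOR_RGB2BGR))
def st():
    o=manip.get_obs(); e=R.from_quat(o['ee_rot']).as_matrix()
    print('t',round(o['clock'],2),'p',np.round(np.array(o['position'])*1000,1),'yaw_y',np.round(np.degrees(np.arctan2(e[1,1],e[0,1])),1),'z',np.round(e[:,2],3),'F',np.round(o['ft_force'],2),'g',round(o['grip_width'],4))
    return o
E
cat > a.py <<'E'
from h import *
np.set_printoptions(suppress=True,precision=4)
st(); print('hold',manip.hold_point_z)
P={n:manip.camera(n) for n in('scene','top')}
for n in P: save(P[n],n+'0.png'); print(n,P[n]['pose'][:3,3])
Z=dict(reacher_grip=.056,trigger_face=.056,reacher_mouth=.018,jar_mid=.02,jar=0,riser=0,mat_mid=0,reacher=0,jaw_left=0,pot=.062,petri=0,pile=0,scissors_a=0,cells=0)
for l,z in Z.items():
    rs=[]
    for n in P:
        r=manip.pinpoint(P[n],l)
        print(l,n,[(np.round(q['at']),round(q['confidence'],2),np.round(onz(P[n],q['at'],z)[:2],4)) for q in r[:3]])
        if r: rs.append(ray(P[n],r[0]['at']))
    if len(rs)==2: print('   tri',tri(rs))
E
python3 a.py
```

```text
t 0.0 p [ 183.3 -597.1  230.5] yaw_y -72.9 z [-0.     0.001 -1.   ] F [ 0.06 -0.88  0.04] g 1.0004
hold 0.0187
scene [1.4582 0.0684 0.7903]
top [0.4526 0.0171 1.1373]
reacher_grip scene [(array([222., 199.]), 0.62, array([ 0.3966, -0.2621])), (array([244., 329.]), 0.48, array([ 0.8389, -0.1215]))]
reacher_grip top [(array([441., 318.]), 0.65, array([ 0.3998, -0.2602]))]
   tri [ 0.4    -0.2604  0.0582]
trigger_face scene [(array([215., 206.]), 0.7, array([ 0.432, -0.273])), (array([129., 264.]), 0.32, array([ 0.6658, -0.4151]))]
trigger_face top [(array([447., 305.]), 0.51, array([ 0.43  , -0.2761])), (array([505., 232.]), 0.42, array([ 0.6043, -0.4299]))]
   tri [ 0.4298 -0.2751  0.0547]
reacher_mouth scene [(array([485., 310.]), 0.73, array([0.7218, 0.368 ])), (array([190., 250.]), 0.66, array([ 0.5662, -0.3104]))]
reacher_mouth top [(array([451., 248.]), 0.92, array([ 0.5705, -0.3054]))]
   tri [0.7097 0.0399 0.2407]
jar_mid scene []
jar_mid top []
jar scene []
jar top []
riser scene [(array([312., 282.]), 0.57, array([ 0.6423, -0.0058]))]
riser top [(array([330., 223.]), 0.86, ar
[... 1058 characters left out ...]
[(array([186., 207.]), 0.75, array([0.6944, 0.3738]))]
   tri [ 0.6964  0.3818 -0.0059]
scissors_a scene [(array([524., 288.]), 0.61, array([0.6279, 0.4768])), (array([129., 266.]), 0.57, array([ 0.615 , -0.4496]))]
scissors_a top [(array([298., 200.]), 0.74, array([0.7057, 0.0804])), (array([144., 231.]), 0.72, array([0.6339, 0.4813])), (array([502., 229.]), 0.67, array([ 0.6191, -0.4456]))]
   tri [0.7379 0.2341 0.138 ]
cells scene [(array([486., 239.]), 0.72, array([0.4548, 0.4249])), (array([214., 206.]), 0.25, array([ 0.3548, -0.3014]))]
cells top [(array([161., 305.]), 0.75, array([0.4426, 0.432 ])), (array([186., 205.]), 0.28, array([0.6987, 0.3755]))]
   tri [ 0.4423  0.4321 -0.009 ]
```

```bash
python3 - <<'E'
import cv2,numpy as np
a=cv2.imread('pics/top0.png'); b=cv2.imread('pics/scene0.png')
cv2.imwrite('pics/v1.png',cv2.resize(a[130:350,120:540],None,fx=1.9,fy=1.9,interpolation=cv2.INTER_CUBIC))
cv2.imwrite('pics/v2.png',cv2.resize(b[180:380,100:560],None,fx=1.7,fy=1.7,interpolation=cv2.INTER_CUBIC))
E
```

```text
(no output)
```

View pics/v1.png

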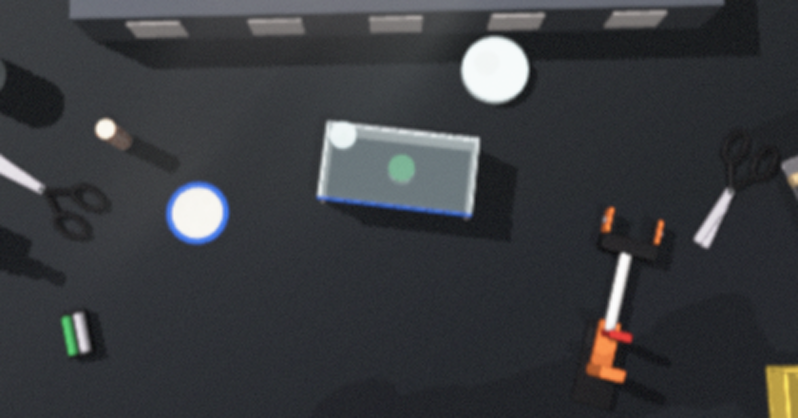

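View pics/v2.png

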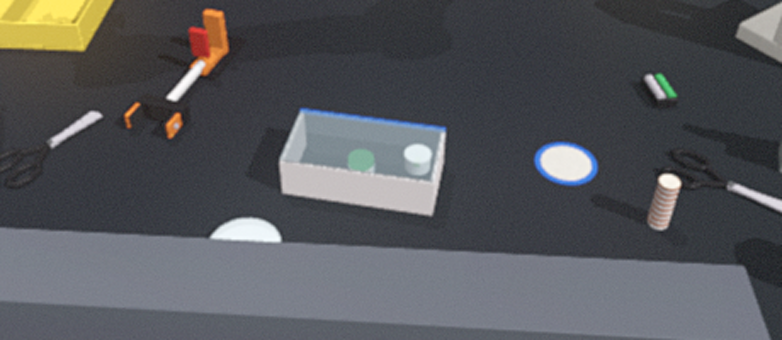

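The top view shows the reacher at right with its shaft running up and slightly right. The jar lid is under the riser at crop (401,168), the blue front edge of the riser runs from (320,197) to (470,215), and the mat is at (198,213). The scene view agrees with this layout. Next I'll measure the lid and edge precisely.

```bash
cat > b.py <<'E'
from h import *
np.set_printoptions(suppress=True,precision=4)
P={n:manip.camera(n) for n in('scene','top')}
rs=[]
for n,box in(('top',(300,180,370,240)),('scene',(265,240,375,310))):
    f=P[n]['frame'].astype(int); m=((f[...,1]-f[...,0]>18)&(f[...,1]-f[...,2]>8))
    k=np.zeros_like(m);x0,y0,x1,y1=box;k[y0:y1,x0:x1]=1;m&=k
    c,l,s,ce=cv2.connectedComponentsWithStats(m.astype(np.uint8));i=1+np.argmax(s[1:,4]);print(n,'lid',s[i],ce[i],onz(P[n],ce[i],.04)); rs.append(ray(P[n],ce[i]))
    b=((f[...,2]-f[...,0]>40)&(f[...,2]-f[...,1]>25))
    k=np.zeros_like(b);k[190:300,280:380]=1
    ys,xs=np.nonzero(b&k); w=np.array([onz(P[n],(x,y),.062)[:2] for x,y in zip(xs,ys)])
    if len(w):
        vx,vy,cx,cy=cv2.fitLine(w.astype(np.float32),cv2.DIST_HUBER,0,.01,.01).ravel(); t=(w-[cx,cy])@[vx,vy]
        print(n,'edge dir',vx,vy,'yaw',np.degrees(np.arctan(-vx/vy)),'ends',np.array([cx,cy])+t.min()*np.array([vx,vy]),np.array([cx,cy])+t.max()*np.array([vx,vy]))
print('lid tri',tri(rs))
for n in P:
  for l in('riser','mat_mid'):
    r=manip.outline_of(P[n],l)
    if r:
        ys,xs=np.nonzero(r[0]['mask']); print(n,l,r[0]['confidence'],r[0]['extent'],onz(P[n],(xs.mean(),ys.mean()),0))
        if l=='riser' and n=='top':
            q=cv2.minAreaRect(np.c_[xs,ys].astype(np.float32)); print([onz(P[n],c,.062)[:2] for c in cv2.boxPoints(q)])
E
python3 b.py
```

```text
top lid [324 211  15  15 164] [330.8049 217.8171] [ 0.6505 -0.0029  0.04  ]
top edge dir 0.13563429 0.99075896 yaw -7.7952986 ends [ 0.5827 -0.0918] [0.6101 0.1082]
scene lid [305 268  15  13 162] [311.9012 273.7778] [ 0.6556 -0.0038  0.04  ]
scene edge dir 0.13999327 0.9901525 yaw -8.047456 ends [ 0.5848 -0.0852] [0.612  0.1069]
lid tri [ 0.6513 -0.0036  0.0359]
scene riser 0.95 [265.0, 244.2, 363.2, 305.2] [ 0.6146 -0.0074  0.    ]
scene mat_mid 0.88 [415.0, 266.3, 452.4, 290.6] [0.6029 0.2734 0.    ]
top riser 0.8 [290.5, 196.5, 370.1, 240.6] [ 0.6527 -0.0051  0.    ]
[array([0.6066, 0.1053]), array([0.7098, 0.0931]), array([ 0.6833, -0.1054]), array([ 0.5808, -0.0908])]
top mat_mid 0.89 [208.8, 225.8, 242.0, 251.3] [0.6015 0.2744 0.    ]
```

Emit:
{"api": "jog_arm", "payload": {"translation": [[36, 56, 0], [72, 112, -5], [108, 168, -10], [144, 224, -10], [180, 281, -20], [216, 337, -30], [216, 337, -40], [216, 337, -50], [216, 337, -50], [216, 337, -50], [216, 337, -50], [216, 337, -50]], "turn": [6.5, 13, 19.5, 26, 32.5, 39, 45.5, 52, 58, 58, 58, 58], "grip": 85.4}}

```text
clock: 2.8
position: [0.4001, -0.2591, 0.1812]
ee_rot: [0.792, 0.61, -0.0, -0.0]
ft_force: [-0.2, -0.6, -0.2]
grip_width: 0.998
```

```bash
cat > c.py <<'E'
import sys
from h import *
np.set_printoptions(suppress=True,precision=4)
o=st(); P={n:manip.camera(n) for n in('wrist','top','scene')}; save(P['wrist'],sys.argv[1])
for l,z in dict(reacher_grip=.056,trigger_face=.056,reacher_mouth=.018,reacher=0).items():
    rs=[]
    for n in P:
        for q in manip.pinpoint(P[n],l)[:2]: print(l,n,np.round(q['at']),round(q['confidence'],2),onz(P[n],q['at'],z)[:2])
E
python3 c.py w1.png
```

```text
t 2.8 p [ 400.1 -259.1  181.2] yaw_y -14.7 z [-0.  0. -1.] F [-0.24 -0.62 -0.25] g 0.9977
reacher_grip wrist [324. 231.] 0.59 [ 0.4009 -0.2629]
reacher_grip top [442. 315.] 0.76 [ 0.4047 -0.2626]
reacher_grip scene [223. 200.] 0.69 [ 0.4012 -0.2603]
trigger_face wrist [370. 230.] 0.56 [ 0.4297 -0.2697]
trigger_face top [445. 304.] 0.64 [ 0.4322 -0.2731]
trigger_face scene [217. 207.] 0.63 [ 0.4375 -0.2673]
reacher_mouth top [452. 250.] 0.87 [ 0.5651 -0.3071]
reacher_mouth scene [191. 250.] 0.66 [ 0.5667 -0.307 ]
reacher wrist [324. 207.] 0.57 [ 0.4014 -0.2607]
reacher top [432. 316.] 0.8 [ 0.4019 -0.2542]
reacher top [331. 221.] 0.23 [ 0.6488 -0.0044]
reacher scene [226. 218.] 0.77 [ 0.4049 -0.2571]
reacher scene [429. 275.] 0.19 [0.6007 0.2665]
```

View pics/w1.png

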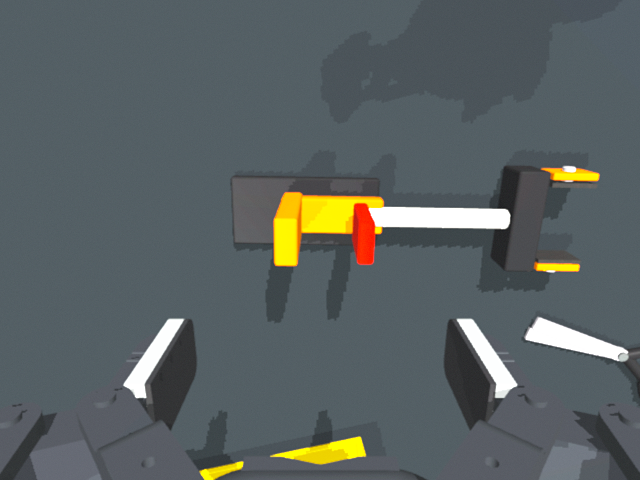

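Wrist view: the reacher lies horizontally, with its sole from (232,177) to (380,243), the post at (288,228), the trigger at (364,234), and the nose and jaws at (500-598,167-271). The shaft is parallel to the image rows, so the yaw matches. Next I'll check the lateral offset from the sole corners.

```bash
python3 - <<'E'
from h import *
p=manip.camera('wrist'); print(np.round(p['pose'],3))
ax=np.radians(-14.7);c,s=np.cos(ax),np.sin(ax); T=np.array([.4001,-.2591])
def rel(uv,z):
    d=onz(p,uv,z)[:2]-T; return np.round([1e3*(d@[c,s]),1e3*(d@[-s,c])],1)
for n,uv,z in [('sole rl',(232,177),.004),('sole rr',(234,243),.004),('sole fl',(380,178),.004),('noseL',(507,167),.03),('noseR',(493,265),.03),('noseRtop',(508,270),.03),('jawL out',(597,169),.029),('jawL outnear',(545,168),.029),('jawLpad',(597,181),.029),('jawR in top',(536,262),.029),('jawR in',(578,263),.029),('jawR out',(578,271),.029),('jawRpad top',(570,253),.029)]: print(n,rel(uv,z))
f=p['frame'].astype(int); r,g,b=f[...,0],f[...,1],f[...,2]
for n,m in (('red',(r>120)&(g<60)),('white',(r>200)&(b>200)&(g>200))):
    m[:,:]&=np.pad(np.ones((110,290),bool),((170,200),(240,110)))
    ys,xs=np.nonzero(m); print(n,xs.min(),xs.max(),ys.min(),ys.max())
    if n=='white': 
        for x in (400,440,480): print(x,ys[xs==x].min(),ys[xs==x].max())
big=cv2.resize(p['frame'][150:290,480:620],None,fx=5,fy=5,interpolation=cv2.INTER_NEAREST)[:,:,::-1]; cv2.imwrite('pics/jaws.png',cv2.resize(big,(600,600)))
E
```

```text
[[ 0.966 -0.245 -0.08   0.419]
 [-0.258 -0.919 -0.299 -0.184]
 [ 0.     0.31  -0.951  0.324]
 [ 0.     0.     0.     1.   ]]
sole rl [-66.5  21.3]
sole rr [-68.4 -30.4]
sole fl [43.4 20.1]
noseL [125.6  31.9]
noseR [124.6 -39.4]
noseRtop [136.1 -43.3]
jawL out [187.5  30.1]
jawL outnear [151.9  31. ]
jawLpad [189.1  21.9]
jawR in top [156.1 -37.5]
jawR in [186.9 -38.4]
jawR out [188.  -44.7]
jawRpad top [179.7 -30.6]
red 352 375 201 261
white 369 510 205 225
400 205 224
440 205 224
480 206 225
```

View pics/jaws.png

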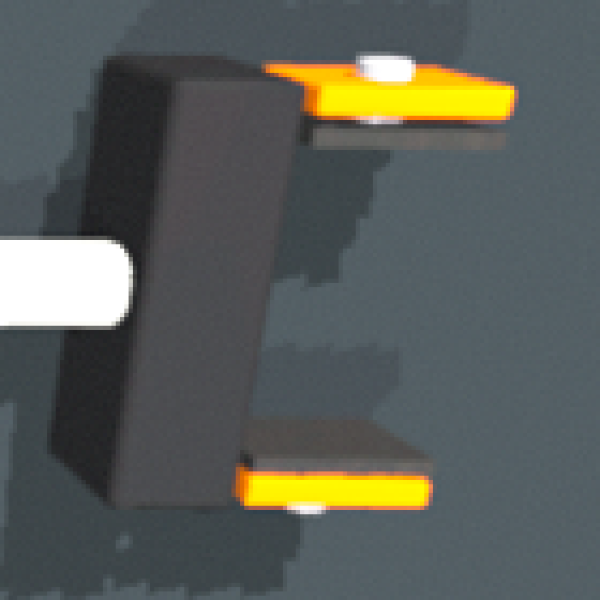

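Close crop of the jaws: the left pad stands about 11 mm in from the jaw's outer edge and the right pad about 9 mm in. That puts the pads about 24.6 and 27.3 mm from the middle line, so I expect contact at about 16 mm of trigger travel, or an opening near 44 mm. The grip point lies 1.5 mm forward and 4.5 mm to the right of the TCP.

Emit:
{"api": "jog_arm", "payload": {"translation": [[0.3, -4.7, -25], [0.3, -4.7, -50], [0.3, -4.7, -75], [0.3, -4.7, -100], [0.3, -4.7, -120], [0.3, -4.7, -136], [0.3, -4.7, -146], [0.3, -4.7, -146], [0.3, -4.7, -146]], "turn": [-0.4, -0.4, -0.4, -0.4, -0.4, -0.4, -0.4, -0.4, -0.4]}}

```text
clock: 4.35
position: [0.3998, -0.2652, 0.0355]
ee_rot: [0.795, 0.606, 0.0, -0.0]
ft_force: [0.4, -0.8, 0.9]
grip_width: 1.001
```

Emit:
{"api": "jog_arm", "payload": {"translation": [[0, 0, 0], [0, 0, 0], [0, 0, 0], [0, 0, 0], [0, 0, 0], [0, 0, 0]], "turn": [0, 0, 0, 0, 0, 0], "grip": 62, "grip_force": 20}}

```text
clock: 4.85
position: [0.4, -0.2653, 0.0358]
ee_rot: [0.795, 0.606, 0.0, 0.0]
ft_force: [-0.3, 0.2, 0.7]
grip_width: 0.726
```

Emit:
{"api": "jog_arm", "payload": {"translation": [[0, 0, 0], [0, 0, 0], [0, 0, 0], [0, 0, 0], [0, 0, 0], [0, 0, 0]], "turn": [0, 0, 0, 0, 0, 0], "grip": 57}}

```text
clock: 5.35
position: [0.3996, -0.2653, 0.0362]
ee_rot: [0.795, 0.606, -0.0, -0.0]
ft_force: [-4.7, 1.2, 8.5]
grip_width: 0.666
```

```bash
python3 - <<'E'
from h import *
for _ in range(6):
    o=st(); print(o['grip_width']*85.4, {k:np.round(v,2).tolist() for k,v in o.items() if k in('tau','torque')}); manip.camera('top')
print(o.keys())
E
```

```text
t 5.35 p [ 399.6 -265.3   36.2] yaw_y -15.3 z [-0. -0. -1.] F [-4.7   1.24  8.51] g 0.6655
56.837608450543236 {'tau': [-0.43, -43.71, -3.36, -30.51, 0.03, -1.36, -0.08], 'torque': [0.34, 0.62, -0.01]}
t 5.4 p [ 399.7 -265.3   36.3] yaw_y -15.3 z [-0. -0. -1.] F [-4.87  1.56  7.7 ] g 0.668
57.04379677496247 {'tau': [-0.42, -43.78, -3.37, -30.44, 0.05, -1.32, -0.05], 'torque': [0.35, 0.66, 0.01]}
t 5.45 p [ 399.7 -265.3   36.2] yaw_y -15.3 z [-0. -0. -1.] F [-4.38  2.22  7.27] g 0.6685
57.09407683498333 {'tau': [-0.43, -43.83, -3.38, -30.4, 0.07, -1.26, -0.02], 'torque': [0.33, 0.76, -0.01]}
t 5.5 p [ 399.7 -265.4   36.2] yaw_y -15.3 z [-0. -0. -1.] F [-4.29  1.72  7.88] g 0.6649
56.78331977693545 {'tau': [-0.44, -43.89, -3.4, -30.37, 0.09, -1.2, 0.01], 'torque': [0.37, 0.65, 0.03]}
t 5.55 p [ 399.7 -265.4   36.3] yaw_y -15.3 z [-0. -0. -1.] F [-4.38  2.12  7.71] g 0.6746
57.60686852788358 {'tau': [-0.45, -43.93, -3.42, -30.33, 0.1, -1.12, 0.05], 'torque': [0.3, 0.59, -0.03]}
t 5.6 p [ 399.8 -265.4   36.3] yaw_y -15.3 z [-0. -0. -1.] F [-3.35  1.66  8.61] g 0.6731
57.48369951676756 {'tau': [-0.45, -43.99, -3.44, -30.25, 0.1, -1.07, 0.08], 'torque': [0.25, 0.44, -0.15]}
dict_keys(['clock', 'joint_pos', 'joint_velocities', 'tau', 'position', 'ee_rot', 'ft_force', 'torque', 'grip_width'])
```

Emit:
{"api": "jog_arm", "payload": {"translation": [[0, 0, 2], [0, 0, 4], [0, 0, 6], [0, 0, 8], [0, 0, 10], [0, 0, 12], [0, 0, 14], [0, 0, 16], [0, 0, 16]], "turn": [0, 0, 0, 0, 0, 0, 0, 0, 0]}}

```text
clock: 6.4
position: [0.4, -0.2655, 0.0527]
ee_rot: [0.795, 0.606, -0.0, 0.0]
ft_force: [0.4, 0.5, -2.8]
grip_width: 0.667
```

```bash
cat >> h.py <<'E'
def avg(n=8,cam='top'):
    A=[];
    for _ in range(n):
        p=manip.camera(cam); o=manip.get_obs(); A.append(np.r_[o['grip_width']*85.4,o['ft_force'],o['torque']])
    A=np.array(A); print('avg g %.2f±%.2f'%(A[:,0].mean(),A[:,0].std()/n**.5),'F',np.round(A[:,1:4].mean(0),2),'M',np.round(A[:,4:].mean(0),2)); return p
E
python3 - <<'E'
from h import *
st(); p=avg(8,'wrist'); save(p,'w2.png'); st()
E
```

```text
t 6.4 p [ 400.  -265.5   52.7] yaw_y -15.3 z [ 0.    -0.001 -1.   ] F [ 0.39  0.46 -2.76] g 0.6671
avg g 57.02±0.04 F [ 0.24 -0.33 -2.67] M [-0.03  0.06 -0.01]
t 6.8 p [ 399.7 -265.4   52.2] yaw_y -15.4 z [-0. -0. -1.] F [ 0.17  0.89 -2.78] g 0.6676
```

View pics/w2.png

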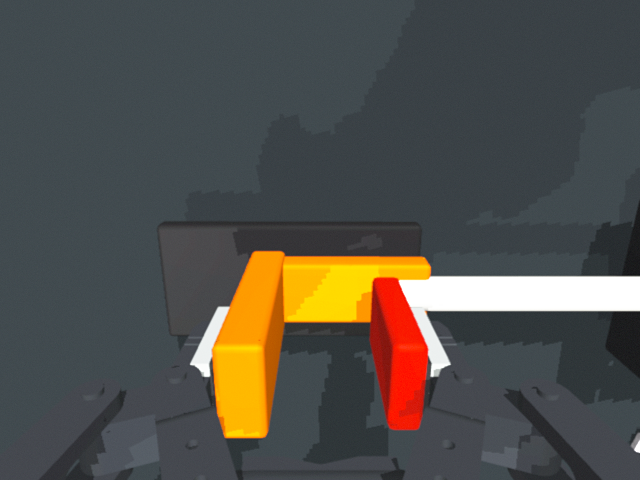

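The reacher is up: Fz is −2.67 N, which is its full weight, and it hangs level between the fingers. I'll carry it high to a point in front of the riser.

Emit:
{"api": "jog_arm", "payload": {"translation": [[0, 5, 15], [0, 15, 35], [-2, 30, 55], [-4, 50, 65], [-6, 72, 65], [-8, 94, 65], [-10, 116, 65], [-12, 138, 65], [-12, 160, 65], [-12, 182, 65], [-12, 202, 65], [-12, 220, 65]], "turn": [0, 0.5, 1, 2, 3, 4, 5, 6, 7, 7.3, 7.3, 7.3]}}

```text
clock: 7.8
position: [0.3874, -0.0433, 0.1171]
ee_rot: [0.755, 0.656, -0.0, -0.0]
ft_force: [0.1, 0.2, -3.0]
grip_width: 0.67
```

Emit:
{"api": "jog_arm", "payload": {"translation": [[0, 15, 0], [0, 35, 0], [0, 55, 0], [0, 70, 0], [0, 78, 0], [0, 78, 0], [0, 78, 0], [0, 78, 0]], "turn": [0, 0, 0, 0, 0, 0, 0, 0]}}

```text
clock: 8.47
position: [0.3873, 0.0339, 0.117]
ee_rot: [0.755, 0.656, -0.0, -0.0]
ft_force: [0.7, -0.2, -3.1]
grip_width: 0.666
```

```bash
cat > d.py <<'E'
import sys
from h import *
np.set_printoptions(suppress=True,precision=4)
o=st(); sole=float(sys.argv[1]); P={n:manip.camera(n) for n in('top','scene')}
e=R.from_quat(o['ee_rot']).as_matrix()[:2,1]; e=e*np.sign(e[0]); nl=np.array([-e[1],e[0]])
for l,z in dict(reacher_grip=.056+sole,reacher_mouth=.018+sole).items():
    rs=[]
    for n in P:
        for q in manip.pinpoint(P[n],l)[:1]:
            w=onz(P[n],q['at'],z)[:2]; d=w-o['position'][:2]; print(l,n,np.round(q['at']),round(q['confidence'],2),w,'rel TCP mm',1e3*np.array([d@e,d@nl])); rs.append(ray(P[n],q['at']))
    if len(rs)==2: print(tri(rs))
f=P['top']['frame']; cv2.imwrite('pics/'+sys.argv[2],cv2.resize(f[170:360,240:420],None,fx=3.2,fy=3.2,interpolation=cv2.INTER_CUBIC)[:,:,::-1])
E
python3 d.py .08 t3.png
```

```text
t 8.47 p [387.3  33.9 117. ] yaw_y -8.0 z [-0.001 -0.    -1.   ] F [ 0.67 -0.15 -3.06] g 0.666
reacher_grip scene [334. 176.] 0.88 [0.3949 0.0325] rel TCP mm [ 7.6775 -0.2952]
reacher_mouth top [322. 250.] 0.71 [0.5631 0.0209] rel TCP mm [175.914   11.6777]
reacher_mouth scene [323. 226.] 0.69 [0.5554 0.0155] rel TCP mm [169.0163   5.2981]
[0.5627 0.0184 0.1037]
```

View pics/t3.png

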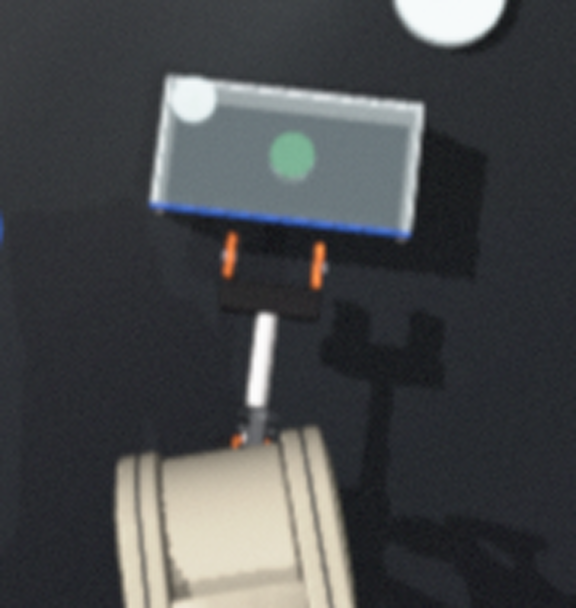

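The top view shows the arm holding the reacher just in front of the riser, with the jaws at crop (230,255) and (319,266) and the lid at (292,156). I'll measure the jaw midpoint by colour.

```bash
cat > e.py <<'E'
import sys
from h import *
np.set_printoptions(suppress=True,precision=1)
def go(sole,p=None):
    o=manip.get_obs(); p=p or manip.camera('top'); e=R.from_quat(o['ee_rot']).as_matrix()[:2,1]; e=e*np.sign(e[0]); nl=np.array([-e[1],e[0]])
    f=p['frame'].astype(int); T=np.array(o['position'][:2])
    m=(f[...,0]-f[...,2]>45)&(f[...,0]>90)
    c,l,s,ce=cv2.connectedComponentsWithStats(m.astype(np.uint8)); J=[]
    for i in range(1,c):
        d=onz(p,ce[i],sole+.025)[:2]-T; r=1e3*np.array([d@e,d@nl])
        if s[i,4]>=8 and 140<r[0]<215 and abs(r[1])<70: J.append(r); print('jaw',s[i,4],ce[i],r)
    if len(J)==2: print('mid rel TCP',(J[0]+J[1])/2,'gap',np.hypot(*(J[0]-J[1])))
    g=(f[...,1]-f[...,0]>18)&(f[...,1]-f[...,2]>8); c,l,s,ce=cv2.connectedComponentsWithStats(g.astype(np.uint8))
    for i in range(1,c):
        if s[i,4]>60:
            w=onz(p,ce[i],.04)[:2]; d=w-T
            if np.hypot(*d)<.3: print('lid',s[i,4],w*1e3,'rel TCP',1e3*np.array([d@e,d@nl]))
if __name__=='__main__': st(); go(float(sys.argv[1]))
E
python3 e.py .081
```

```text
t 8.77 p [387.4  34.3 117. ] yaw_y -8.0 z [-0. -0. -1.] F [ 0.9 -0.5 -2.3] g 0.6694
jaw 54 [311.1 249.1] [174.6  36.5]
jaw 56 [338.7 252.3] [174.9 -28.5]
mid rel TCP [174.8   4. ] gap 64.96512059252301
lid 164 [650.6  -2.9] rel TCP [265.9  -0.1]
```

Emit:
{"api": "jog_arm", "payload": {"translation": [[0, -1, -10], [0, -2, -25], [0, -3, -40], [0, -3, -55], [0, -3, -66], [0, -3, -73], [0, -3, -73], [0, -3, -73]], "turn": [0, 0, 0, 0, 0, 0, 0, 0]}}

```text
clock: 9.48
position: [0.3872, 0.0315, 0.0439]
ee_rot: [0.755, 0.656, -0.0, -0.0]
ft_force: [0.8, 0.6, -2.5]
grip_width: 0.668
```

```bash
python3 - <<'E'
from e import *
st(); p=avg(4); go(.008,p)
for n in ('top','scene'):
    q=manip.camera(n)
    for l in('reacher_mouth','reacher_grip'):
        for r in manip.pinpoint(q,l)[:1]: print(l,n,np.round(r['at']),round(r['confidence'],2),onz(q,r['at'],.026 if 'm' in l[8:] else .064)*1e3)
E
```

```text
t 9.48 p [387.2  31.5  43.9] yaw_y -8.0 z [-0.  0. -1.] F [ 0.8  0.6 -2.5] g 0.668
avg g 57.01±0.13 F [ 0.3 -0.3 -2.7] M [ 0.  0. -0.]
jaw 51 [313.2 252.2] [174.1  36.2]
jaw 53 [338.9 255.3] [174.1 -28.4]
mid rel TCP [174.1   3.9] gap 64.66234101791632
lid 162 [650.7  -2.8] rel TCP [264.9   2.7]
reacher_mouth top [320. 252.] 0.91 [567.3  25.2  26. ]
reacher_mouth scene [321. 250.] 0.76 [556.4   9.7  26. ]
reacher_grip scene [334. 197.] 0.75 [384.2  32.4  64. ]
```

Jaw mid is 1.2 mm left of the jar's line, and pad asymmetry calls for about 1.35 mm. Moving in slowly.

Emit:
{"api": "jog_arm", "payload": {"translation": [[5, -0.7, 0], [12, -1.7, 0], [20, -2.8, 0], [28, -3.9, 0], [36, -5, 0], [44, -6.1, 0], [50, -7, 0], [55, -7.7, 0], [59, -8.2, 0], [62, -8.7, 0], [65, -9.1, 0], [65, -9.1, 0]], "turn": [0, 0, 0, 0, 0, 0, 0, 0, 0, 0, 0, 0]}}

```text
clock: 10.98
position: [0.4529, 0.0222, 0.0443]
ee_rot: [0.755, 0.656, -0.0, 0.0]
ft_force: [-0.1, 0.4, -3.0]
grip_width: 0.671
```

```bash
python3 - <<'E'
from e import *
st(); p=avg(4); go(.008,p); cv2.imwrite('pics/t4.png',cv2.resize(p['frame'][180:270,280:380],None,fx=6,fy=6,interpolation=cv2.INTER_CUBIC)[:,:,::-1])
E
```

```text
t 10.98 p [452.9  22.2  44.3] yaw_y -8.0 z [ 0. -0. -1.] F [-0.1  0.4 -3. ] g 0.6712
avg g 57.16±0.08 F [ 0.2 -0.2 -2.6] M [ 0.   0.1 -0. ]
lid 163 [650.6  -3. ] rel TCP [199.9   2.6]
```

View pics/t4.png

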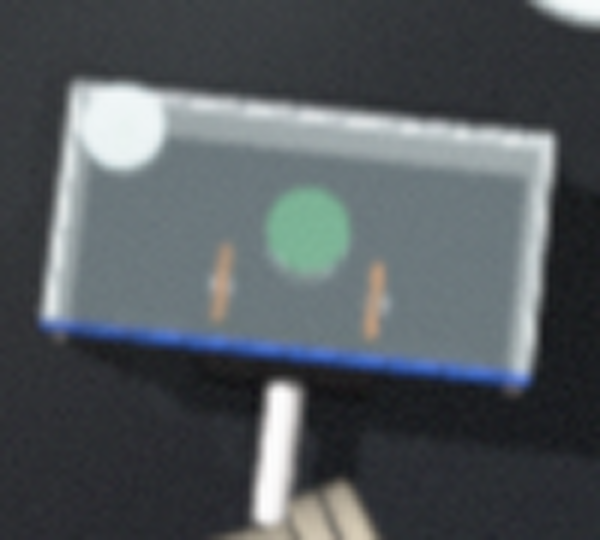

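The jaws straddle the jar's line evenly under the acrylic, at (222,285) and (374,300), with the lid at (308,232). The jar has not been disturbed. Going in 13 mm more.

Emit:
{"api": "jog_arm", "payload": {"translation": [[2, -0.3, 0], [5, -0.7, 0], [8, -1.1, 0], [10, -1.4, 0], [12, -1.7, 0], [13, -1.8, 0], [13, -1.8, 0]], "turn": [0, 0, 0, 0, 0, 0, 0]}}

```text
clock: 11.77
position: [0.4655, 0.0205, 0.0442]
ee_rot: [0.755, 0.656, -0.0, 0.0]
ft_force: [-0.2, 1.0, -3.1]
grip_width: 0.666
```

Emit:
{"api": "jog_arm", "payload": {"translation": [[0, 0, 0], [0, 0, 0], [0, 0, 0], [0, 0, 0], [0, 0, 0], [0, 0, 0]], "turn": [0, 0, 0, 0, 0, 0], "grip": 50}}

```text
clock: 12.27
position: [0.4654, 0.0205, 0.0442]
ee_rot: [0.755, 0.656, -0.0, 0.0]
ft_force: [-0.7, 0.6, -3.2]
grip_width: 0.592
```

```bash
python3 - <<'E'
from e import *
st(); p=avg(8); go(.008,p)
E
```

```text
t 12.27 p [465.4  20.5  44.2] yaw_y -8.0 z [-0. -0. -1.] F [-0.7  0.6 -3.2] g 0.5916
avg g 50.20±0.08 F [ 0.2  0.  -2.9] M [-0.   0.1 -0. ]
lid 164 [650.5  -2.7] rel TCP [186.4   2.7]
```

Emit:
{"api": "jog_arm", "payload": {"translation": [[0, 0, 0], [0, 0, 0], [0, 0, 0], [0, 0, 0]], "turn": [0, 0, 0, 0], "grip": 47.5}}

```text
clock: 13.0
position: [0.4655, 0.0205, 0.0442]
ee_rot: [0.755, 0.656, -0.0, 0.0]
ft_force: [-1.2, 0.7, -2.7]
grip_width: 0.558
```

```bash
python3 - <<'E'
from e import *
st(); p=avg(12); go(.008,p)
E
```

```text
t 13.0 p [465.5  20.5  44.2] yaw_y -8.0 z [-0. -0. -1.] F [-1.2  0.7 -2.6] g 0.5582
avg g 47.65±0.05 F [ 0.  -0.1 -2.5] M [-0.   0.1  0. ]
lid 163 [650.6  -2.8] rel TCP [186.5   2.7]
```

Emit:
{"api": "jog_arm", "payload": {"translation": [[0, 0, 0], [0, 0, 0], [0, 0, 0], [0, 0, 0]], "turn": [0, 0, 0, 0], "grip": 46.5}}

```text
clock: 13.93
position: [0.4655, 0.0205, 0.0442]
ee_rot: [0.755, 0.656, -0.0, 0.0]
ft_force: [-0.3, -0.7, -3.7]
grip_width: 0.551
```

```bash
python3 - <<'E'
from e import *
st(); p=avg(12); go(.008,p)
E
```

```text
t 13.93 p [465.5  20.5  44.2] yaw_y -8.0 z [-0. -0. -1.] F [-0.3 -0.7 -3.7] g 0.5508
avg g 46.63±0.05 F [-0.2  0.2 -2.5] M [ 0.   0.1 -0. ]
lid 163 [650.6  -2.8] rel TCP [186.5   2.7]
```

Emit:
{"api": "jog_arm", "payload": {"translation": [[0, 0, 0], [0, 0, 0], [0, 0, 0], [-1, 0.1, 0], [-2, 0.3, 0], [-2, 0.3, 0]], "turn": [0, 0, 0, 0, 0, 0], "grip": 45.5}}

```text
clock: 15.03
position: [0.4632, 0.0208, 0.0441]
ee_rot: [0.755, 0.656, -0.0, 0.0]
ft_force: [0.7, 0.1, -1.6]
grip_width: 0.535
```

```bash
python3 - <<'E'
from e import *
st(); p=avg(5); go(.008,p)
E
```

```text
t 15.03 p [463.2  20.8  44.1] yaw_y -8.0 z [-0. -0. -1.] F [ 0.7  0.1 -1.6] g 0.5348
avg g 45.80±0.08 F [ 0.1 -0.3 -2.7] M [-0.   0.1  0. ]
lid 163 [650.5  -3. ] rel TCP [188.5   2.5]
```

Emit:
{"api": "jog_arm", "payload": {"translation": [[0, 0, 0], [0, 0, 0], [0, 0, 0], [1, -0.1, 0], [2, -0.3, 0], [2, -0.3, 0]], "turn": [0, 0, 0, 0, 0, 0], "grip": 45}}

```text
clock: 15.78
position: [0.4658, 0.0204, 0.0442]
ee_rot: [0.755, 0.656, -0.0, 0.0]
ft_force: [0.4, 0.1, -3.0]
grip_width: 0.531
```

```bash
python3 - <<'E'
from e import *
st(); p=avg(5); go(.008,p)
E
```

```text
t 15.78 p [465.8  20.4  44.2] yaw_y -8.0 z [ 0. -0. -1.] F [ 0.4  0.1 -3. ] g 0.5309
avg g 45.26±0.07 F [-0.3  0.  -2.6] M [0. 0. 0.]
lid 165 [650.5  -2.8] rel TCP [186.5   2.7]
```

Emit:
{"api": "jog_arm", "payload": {"translation": [[0, 0, 0], [0, 0, 0], [0, 0, 0], [-1, 0.1, 0], [-2, 0.3, 0], [-2, 0.3, 0]], "turn": [0, 0, 0, 0, 0, 0], "grip": 44.5}}

```text
clock: 16.53
position: [0.4632, 0.0208, 0.0441]
ee_rot: [0.755, 0.656, -0.0, 0.0]
ft_force: [0.4, 0.4, -3.2]
grip_width: 0.524
```

```bash
python3 - <<'E'
from e import *
st(); p=avg(5); go(.008,p)
E
```

```text
t 16.53 p [463.2  20.8  44.1] yaw_y -8.0 z [-0. -0. -1.] F [ 0.4  0.4 -3.2] g 0.524
avg g 44.78±0.06 F [ 0.3  0.4 -2.7] M [ 0.   0.1 -0. ]
lid 165 [650.5  -2.9] rel TCP [188.4   2.6]
```

Emit:
{"api": "jog_arm", "payload": {"translation": [[0, 0, 0], [0, 0, 0], [0, 0, 0], [1, -0.1, 0], [2, -0.3, 0], [2, -0.3, 0]], "turn": [0, 0, 0, 0, 0, 0], "grip": 44}}

```text
clock: 17.28
position: [0.4658, 0.0204, 0.0442]
ee_rot: [0.755, 0.656, -0.0, 0.0]
ft_force: [-0.1, -0.6, -2.8]
grip_width: 0.515
```

```bash
python3 - <<'E'
from e import *
st(); p=avg(5); go(.008,p)
E
```

```text
t 17.28 p [465.8  20.4  44.2] yaw_y -8.0 z [ 0. -0. -1.] F [-0.1 -0.6 -2.8] g 0.5153
avg g 44.19±0.08 F [-0.3 -0.2 -2.7] M [ 0.   0.1 -0. ]
lid 168 [650.6  -3. ] rel TCP [186.6   2.5]
```

Emit:
{"api": "jog_arm", "payload": {"translation": [[0, 0, 0], [0, 0, 0], [0, 0, 0], [-1, 0.1, 0], [-2, 0.3, 0], [-2, 0.3, 0]], "turn": [0, 0, 0, 0, 0, 0], "grip": 43.5}}

```text
clock: 18.03
position: [0.4632, 0.0208, 0.0442]
ee_rot: [0.755, 0.656, -0.0, 0.0]
ft_force: [0.1, -0.1, -3.2]
grip_width: 0.51
```

```bash
python3 - <<'E'
from e import *
st(); p=avg(5); go(.008,p)
E
```

```text
t 18.03 p [463.2  20.8  44.2] yaw_y -8.0 z [-0. -0. -1.] F [ 0.1 -0.1 -3.2] g 0.5096
avg g 43.70±0.08 F [ 0.1  0.  -2.7] M [0.  0.1 0. ]
lid 167 [650.5  -3. ] rel TCP [188.5   2.5]
```

Emit:
{"api": "jog_arm", "payload": {"translation": [[0, 0, 0], [0, 0, 0], [0, 0, 0], [1, -0.1, 0], [2, -0.3, 0], [2, -0.3, 0]], "turn": [0, 0, 0, 0, 0, 0], "grip": 43}}

```text
clock: 18.78
position: [0.4658, 0.0205, 0.0442]
ee_rot: [0.755, 0.656, -0.0, 0.0]
ft_force: [0.5, -0.4, -1.7]
grip_width: 0.507
```

```bash
python3 - <<'E'
from e import *
st(); p=avg(5); go(.008,p)
E
```

```text
t 18.78 p [465.8  20.5  44.2] yaw_y -8.0 z [ 0. -0. -1.] F [ 0.5 -0.4 -1.7] g 0.5066
avg g 43.18±0.06 F [ 0.2 -0.4 -3.1] M [-0.   0.1 -0. ]
lid 167 [650.4  -2.6] rel TCP [186.3   2.9]
```

Emit:
{"api": "jog_arm", "payload": {"translation": [[0, 0, 0], [0, 0, 0], [0, 0, 0], [-1, 0.1, 0], [-2, 0.3, 0], [-2, 0.3, 0]], "turn": [0, 0, 0, 0, 0, 0], "grip": 42.5}}

```text
clock: 19.53
position: [0.4633, 0.0208, 0.0442]
ee_rot: [0.755, 0.656, -0.0, 0.0]
ft_force: [-1.1, -0.8, -3.3]
grip_width: 0.5
```

```bash
python3 - <<'E'
from e import *
st(); p=avg(6); go(.008,p)
E
```

```text
t 19.53 p [463.3  20.8  44.2] yaw_y -8.0 z [-0. -0. -1.] F [-1.1 -0.8 -3.3] g 0.4996
avg g 42.69±0.05 F [-0.6 -0.4 -2.5] M [-0.1  0.1 -0.1]
lid 165 [650.6  -3. ] rel TCP [188.6   2.5]
```

Emit:
{"api": "jog_arm", "payload": {"translation": [[0, 0, 0], [0, 0, 0], [0, 0, 0], [1, -0.1, 0], [2, -0.3, 0], [2, -0.3, 0]], "turn": [0, 0, 0, 0, 0, 0], "grip": 42}}

```text
clock: 20.33
position: [0.4657, 0.0204, 0.0442]
ee_rot: [0.755, 0.656, -0.0, 0.0]
ft_force: [0.7, -0.3, -2.5]
grip_width: 0.495
```

```bash
python3 - <<'E'
from e import *
st(); p=avg(6); go(.008,p)
E
```

```text
t 20.33 p [465.7  20.4  44.2] yaw_y -8.0 z [ 0. -0. -1.] F [ 0.7 -0.3 -2.5] g 0.4945
avg g 42.10±0.11 F [ 0.1 -0.3 -2.8] M [-0.1  0.  -0.1]
lid 166 [650.6  -3.1] rel TCP [186.5   2.4]
```

Emit:
{"api": "jog_arm", "payload": {"translation": [[0, 0, 0], [0, 0, 0], [0, 0, 0], [-1, 0.1, 0], [-2, 0.3, 0], [-2, 0.3, 0]], "turn": [0, 0, 0, 0, 0, 0], "grip": 41.6}}

```text
clock: 21.13
position: [0.4635, 0.0208, 0.0442]
ee_rot: [0.755, 0.656, -0.0, 0.0]
ft_force: [0.1, -0.9, -2.7]
grip_width: 0.487
```

```bash
sed -i 's/precision=1/precision=3/' e.py; python3 - <<'E'
from e import *
st(); p=avg(6); go(.008,p); save(p,'t5.png')
E
```

```text
t 21.13 p [463.5  20.8  44.2] yaw_y -8.0 z [ 0. -0. -1.] F [ 0.07 -0.89 -2.72] g 0.4869
avg g 41.65±0.04 F [ 0.11 -0.79 -2.29] M [-0.17  0.09 -0.12]
lid 165 [650.542  -3.055] rel TCP [188.562   2.46 ]
```

Lateral force (−0.8 N) and Mz show that the right pad has touched first. I'll keep closing in small steps and watch for the jar to follow.

Emit:
{"api": "jog_arm", "payload": {"translation": [[0, 0, 0], [0, 0, 0], [0, 0, 0], [1, -0.1, 0], [2, -0.3, 0], [2, -0.3, 0]], "turn": [0, 0, 0, 0, 0, 0], "grip": 41.1}}

```text
clock: 21.93
position: [0.4655, 0.0205, 0.0441]
ee_rot: [0.755, 0.656, -0.0, -0.0]
ft_force: [-1.2, 0.8, -3.1]
grip_width: 0.481
```

```bash
python3 - <<'E'
from e import *
st(); p=avg(5); go(.008,p)
E
```

```text
t 21.93 p [465.5  20.5  44.1] yaw_y -8.0 z [-0. -0. -1.] F [-1.23  0.79 -3.11] g 0.4808
avg g 41.14±0.06 F [-0.16 -0.58 -2.28] M [-0.07  0.21 -0.07]
lid 162 [652.213  -2.576] rel TCP [188.079   3.141]
```

Emit:
{"api": "jog_arm", "payload": {"translation": [[0, 0, 0], [0, 0, 0], [0, 0, 0], [-1, 0.1, 0], [-2, 0.3, 0], [-2, 0.3, 0]], "turn": [0, 0, 0, 0, 0, 0], "grip": 40.9}}

```text
clock: 22.68
position: [0.4636, 0.0209, 0.0443]
ee_rot: [0.755, 0.656, 0.0, 0.0]
ft_force: [0.8, -0.6, -2.4]
grip_width: 0.48
```

```bash
python3 - <<'E'
from e import *
st(); p=avg(8); go(.008,p)
E
```

```text
t 22.68 p [463.6  20.9  44.3] yaw_y -8.0 z [ 0. -0. -1.] F [ 0.83 -0.63 -2.42] g 0.4804
avg g 41.10±0.05 F [ 0.44 -0.22 -2.48] M [-0.03 -0.06  0.  ]
lid 166 [650.188  -2.233] rel TCP [187.979   3.109]
```

Emit:
{"api": "jog_arm", "payload": {"translation": [[0, 0, 0], [0, 0, 0], [0, 0, 0], [0, 0, 0]], "turn": [0, 0, 0, 0], "grip": 40.5}}

```text
clock: 23.42
position: [0.4635, 0.0209, 0.0442]
ee_rot: [0.755, 0.656, -0.0, 0.0]
ft_force: [-0.6, 0.1, -2.6]
grip_width: 0.477
```

```bash
python3 - <<'E'
from e import *
st(); p=avg(12); go(.008,p)
E
```

```text
t 23.42 p [463.5  20.9  44.2] yaw_y -8.0 z [-0. -0. -1.] F [-0.58  0.14 -2.6 ] g 0.4766
avg g 40.74±0.05 F [-0.93  0.18 -1.9 ] M [ 0.    0.23 -0.03]
lid 164 [650.033  -2.292] rel TCP [187.912   3.002]
```

The jar now follows the jaws fully and the side force is gone, so both pads are gripping. Drawing it out slowly.

Emit:
{"api": "jog_arm", "payload": {"translation": [[-2, 0.3, 0], [-5, 0.7, 0], [-10, 1.4, 0], [-15, 2.1, 0], [-21, 2.9, 0], [-27, 3.8, 0], [-33, 4.6, 0], [-39, 5.5, 0], [-44, 6.2, 0], [-48, 6.7, 0], [-50, 7, 0], [-50, 7, 0]], "turn": [0, 0, 0, 0, 0, 0, 0, 0, 0, 0, 0, 0]}}

```text
clock: 25.02
position: [0.4129, 0.0278, 0.0441]
ee_rot: [0.755, 0.656, -0.001, 0.0]
ft_force: [-1.3, 0.4, -1.1]
grip_width: 0.478
```

```bash
python3 - <<'E'
from e import *
st(); p=avg(4); go(.008,p)
E
```

```text
t 25.02 p [412.9  27.8  44.1] yaw_y -8.0 z [-0.001 -0.001 -1.   ] F [-1.28  0.36 -1.11] g 0.4777
avg g 40.87±0.06 F [-2.15  0.11 -1.41] M [0.04 0.35 0.01]
jaw 26 [317.692 242.654] [173.87   27.878]
jaw 25 [336.88 244.8 ] [174.196 -20.49 ]
mid rel TCP [174.033   3.694] gap 48.369054684833195
lid 63 [609.951   3.587] rel TCP [198.222   3.323]
lid 65 [588.891   6.125] rel TCP [177.014   2.907]
```

Emit:
{"api": "jog_arm", "payload": {"translation": [[-1, 2, 0], [-3, 5, 0], [-5, 9, 0], [-7.5, 13.5, 0], [-10, 18, 0], [-12.5, 22.5, 0], [-15, 27, 0], [-17.5, 31.5, 0], [-20, 36, 0], [-22.5, 40, 0], [-24, 43, 0], [-24, 43, 0]], "turn": [-0.5, -1.4, -2.5, -3.8, -5, -6.3, -7.5, -8.8, -10, -11.2, -12, -12]}}

```text
clock: 26.22
position: [0.389, 0.0715, 0.0441]
ee_rot: [0.819, 0.573, -0.0, -0.0]
ft_force: [-1.6, 0.8, -2.1]
grip_width: 0.482
```

```bash
python3 - <<'E'
from e import *
st(); p=avg(5); go(.008,p); w=manip.camera('wrist'); save(w,'w6.png'); save(p,'t6.png')
E
```

```text
t 26.22 p [389.   71.5  44.1] yaw_y -20.0 z [-0.001  0.    -1.   ] F [-1.64  0.78 -2.07] g 0.482
avg g 40.89±0.07 F [-1.94  0.67 -0.96] M [0.21 0.24 0.07]
jaw 52 [316.058 250.558] [181.622  28.664]
jaw 44 [334.591 256.977] [181.301 -20.338]
mid rel TCP [181.462   4.163] gap 49.00340228049935
lid 211 [567.74    9.929] rel TCP [188.86    3.822]
```

The jar is out at (568, 10), which is riser x ≈ −0.079, and still gripped. The reacher is pressing lightly down on it, so I'll lift a touch to unload it, then start sideways.

Emit:
{"api": "jog_arm", "payload": {"translation": [[0, 0, 1], [0, 0, 1.5], [0, 0, 1.5], [0, 0, 1.5]], "turn": [0, 0, 0, 0]}}

```text
clock: 26.85
position: [0.389, 0.0707, 0.0454]
ee_rot: [0.819, 0.574, -0.001, -0.001]
ft_force: [-0.0, 0.8, -3.7]
grip_width: 0.476
```

```bash
python3 - <<'E'
from e import *
st(); p=avg(6); go(.009,p)
E
```

```text
t 26.85 p [389.   70.7  45.4] yaw_y -20.0 z [-0.002  0.    -1.   ] F [-0.03  0.83 -3.69] g 0.4757
avg g 40.70±0.05 F [ 0.6   0.15 -3.47] M [0.16 0.12 0.07]
jaw 53 [316.113 250.509] [181.579  28.59 ]
jaw 44 [334.727 256.909] [181.383 -20.543]
mid rel TCP [181.481   4.023] gap 49.13374091809431
lid 210 [567.739   9.699] rel TCP [188.835   3.678]
```

Emit:
{"api": "jog_arm", "payload": {"translation": [[-0.5, 3, 0], [-1, 9, 0], [-2, 17, 0], [-3, 26, 0], [-3, 36, 0], [-3, 46, 0], [-3, 56, 0], [-3, 66, 0], [-3, 76, 0], [-2, 86, 0], [-1, 95, 0], [0, 100, 0]], "turn": [0.2, 0.6, 1.2, 1.8, 2.5, 3.2, 3.9, 4.6, 5.3, 6, 6.6, 7]}}

```text
clock: 28.15
position: [0.3891, 0.1724, 0.0454]
ee_rot: [0.782, 0.623, -0.0, -0.001]
ft_force: [-0.3, 0.1, -2.6]
grip_width: 0.477
```

```bash
python3 - <<'E'
from e import *
st(); p=avg(3); go(.009,p)
E
```

```text
t 28.15 p [389.1 172.4  45.4] yaw_y -12.9 z [-0.002  0.001 -1.   ] F [-0.31  0.11 -2.58] g 0.4771
avg g 40.90±0.04 F [-0.32  0.87 -3.6 ] M [0.19 0.23 0.11]
jaw 51 [266.549 250.373] [181.291  29.441]
jaw 50 [285.7  254.52] [180.883 -19.705]
mid rel TCP [181.087   4.868] gap 49.14792064261821
lid 203 [573.727 133.691] rel TCP [188.434   4.597]
lid 142 [439.534 430.086] rel TCP [ -8.653 263.469]
```

Emit:
{"api": "jog_arm", "payload": {"translation": [[0, 3, 0], [2, 10, 0], [4, 20, 0], [7, 31, 0], [9, 42, 0], [12, 53, 0], [14, 64, 0], [17, 75, 0], [19, 86, 0], [22, 97, 0], [24, 107, 0], [25, 113, 0]], "turn": [0.2, 0.7, 1.4, 2.2, 3, 3.7, 4.5, 5.3, 6.1, 6.8, 7.5, 8]}}

```text
clock: 29.3
position: [0.4142, 0.2861, 0.0454]
ee_rot: [0.736, 0.677, -0.0, -0.001]
ft_force: [0.3, -0.1, -4.3]
grip_width: 0.474
```

Emit:
{"api": "jog_arm", "payload": {"translation": [[0, 0, -0.7], [0, 0, -1.3], [0, 0, -1.3], [0, 0, -1.3]], "turn": [0, 0, 0, 0]}}

```text
clock: 29.63
position: [0.4141, 0.2861, 0.0442]
ee_rot: [0.736, 0.677, -0.0, -0.001]
ft_force: [-2.1, 1.3, -1.8]
grip_width: 0.475
```

```bash
python3 - <<'E'
from e import *
st(); p=avg(4); go(.008,p); q=manip.camera('scene')
for n,i in(('top',p),('scene',q)):
    for l in('mat_mid','jar_mid','jar'):
        for r in manip.pinpoint(i,l)[:1]: print(n,l,round(r['confidence'],2),onz(i,r['at'],.02 if l=='jar_mid' else 0)*1e3)
a=cv2.resize(p['frame'][200:350,170:320],(480,480)); b=cv2.resize(q['frame'][170:320,340:490],(480,480))
cv2.imwrite('pics/v7.png',cv2.resize(np.hstack([a,b])[:,:,::-1],(800,400)))
E
```

```text
t 29.63 p [414.1 286.1  44.2] yaw_y -4.8 z [-0.002  0.001 -1.   ] F [-2.09  1.32 -1.77] g 0.4746
avg g 40.93±0.13 F [-1.17  1.44 -1.91] M [0.33 0.21 0.28]
jaw 34 [211.412 242.   ] [180.55  27.35]
jaw 47 [230.532 242.872] [181.398 -20.84 ]
mid rel TCP [180.974   3.255] gap 48.19735652758873
lid 182 [601.997 273.693] rel TCP [188.171   3.477]
top mat_mid 0.62 [601.552 271.862   0.   ]
top jar_mid 0.48 [604.343 268.707  20.   ]
top jar 0.44 [595.569 272.322   0.   ]
scene mat_mid 0.69 [607.584 275.953   0.   ]
scene jar_mid 0.71 [604.466 278.247  20.   ]
scene jar 0.61 [611.411 279.425  -0.   ]
```

View pics/v7.png

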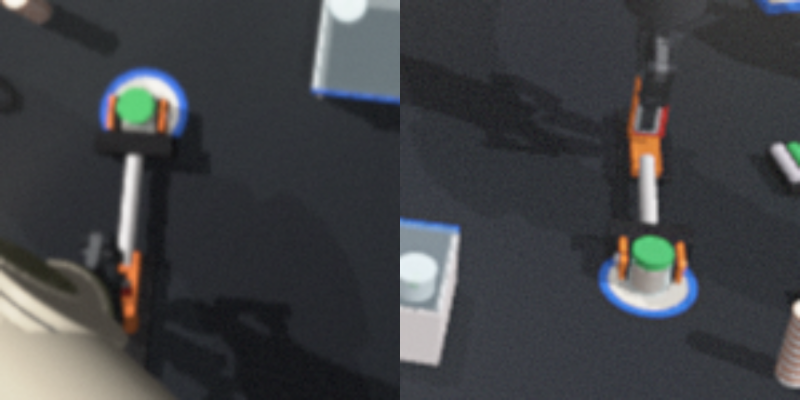

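Both views show the jar upright in the jaws, on the mat's white middle; the lid measures (602, 274), which matches the mat centre. Releasing gently.

Emit:
{"api": "jog_arm", "payload": {"translation": [[0, 0, 0], [0, 0, 0], [0, 0, 0], [0, 0, 0]], "turn": [0, 0, 0, 0], "grip": 45}}

```text
clock: 30.52
position: [0.4143, 0.2858, 0.044]
ee_rot: [0.736, 0.677, -0.0, -0.001]
ft_force: [-0.2, -0.8, -3.1]
grip_width: 0.531
```

Emit:
{"api": "jog_arm", "payload": {"translation": [[0, 0, 0], [0, 0, 0], [0, 0, 0], [0, 0, 0], [0, 0, 0], [0, 0, 0]], "turn": [0, 0, 0, 0, 0, 0], "grip": 57}}

```text
clock: 31.02
position: [0.4143, 0.2858, 0.044]
ee_rot: [0.736, 0.677, -0.0, -0.001]
ft_force: [-1.1, -0.1, -2.6]
grip_width: 0.668
```

```bash
python3 - <<'E'
from e import *
st(); p=avg(4); go(.008,p)
E
```

```text
t 31.02 p [414.3 285.8  44. ] yaw_y -4.8 z [-0.002  0.001 -1.   ] F [-1.06 -0.08 -2.6 ] g 0.6676
avg g 57.12±0.10 F [-0.08 -0.17 -2.46] M [0.01 0.06 0.02]
jaw 49 [207.816 244.776] [172.873  35.96 ]
jaw 47 [233.468 245.915] [174.121 -28.627]
mid rel TCP [173.497   3.667] gap 64.59891270878045
lid 179 [601.699 273.347] rel TCP [187.802   3.39 ]
```

Emit:
{"api": "jog_arm", "payload": {"translation": [[-3, 0.2, 0], [-8, 0.7, 0], [-14, 1.2, 0], [-20, 1.7, 0], [-26, 2.2, 0], [-32, 2.7, 0], [-39, 3.3, 0], [-46, 3.9, 0], [-53, 4.4, 0], [-60, 5, 0], [-66, 5.5, 0], [-70, 5.9, 0]], "turn": [0, 0, 0, 0, 0, 0, 0, 0, 0, 0, 0, 0]}}

```text
clock: 32.22
position: [0.3434, 0.2918, 0.044]
ee_rot: [0.736, 0.677, -0.001, -0.001]
ft_force: [-0.6, -0.5, -2.4]
grip_width: 0.665
```

Emit:
{"api": "jog_arm", "payload": {"translation": [[0, 0, -2], [0, 0, -4], [0, 0, -6], [0, 0, -7], [0, 0, -7]], "turn": [0, 0, 0, 0, 0]}}

```text
clock: 32.63
position: [0.3436, 0.2919, 0.0369]
ee_rot: [0.736, 0.677, -0.001, -0.001]
ft_force: [0.1, 0.0, 0.1]
grip_width: 0.664
```

```bash
python3 - <<'E'
from e import *
st(); p=avg(4); go(.001,p)
E
```

```text
t 32.63 p [343.6 291.9  36.9] yaw_y -4.8 z [-0.002  0.001 -1.   ] F [0.1  0.02 0.05] g 0.6636
avg g 57.20±0.14 F [ 0.07 -0.42 -2.07] M [-0.09 -0.18 -0.06]
jaw 50 [205.76 272.18] [175.353  36.118]
jaw 52 [231.538 274.058] [174.818 -28.824]
mid rel TCP [175.085   3.647] gap 64.94483920705876
lid 175 [601.972 272.899] rel TCP [259.003   2.9  ]
lid 140 [439.039 430.071] rel TCP [ 83.43  145.812]
```

Emit:
{"api": "jog_arm", "payload": {"translation": [[0, 0, -0.5], [0, 0, -1], [0, 0, -1]], "turn": [0, 0, 0]}}

```text
clock: 33.08
position: [0.3436, 0.292, 0.0363]
ee_rot: [0.736, 0.677, -0.0, -0.001]
ft_force: [-1.9, -1.2, 4.1]
grip_width: 0.662
```

Emit:
{"api": "jog_arm", "payload": {"translation": [[0, 0, 0], [0, 0, 0], [0, 0, 0], [0, 0, 0], [0, 0, 0], [0, 0, 0]], "turn": [0, 0, 0, 0, 0, 0], "grip": 63}}

```text
clock: 33.58
position: [0.3437, 0.292, 0.0363]
ee_rot: [0.736, 0.677, -0.0, -0.001]
ft_force: [0.1, 0.1, -0.4]
grip_width: 0.738
```

Emit:
{"api": "jog_arm", "payload": {"translation": [[0, 0, 0], [0, 0, 0], [0, 0, 0], [0, 0, 0], [0, 0, 0], [0, 0, 0]], "turn": [0, 0, 0, 0, 0, 0], "grip": 82}}

```text
clock: 34.08
position: [0.3437, 0.292, 0.0363]
ee_rot: [0.736, 0.677, -0.0, -0.001]
ft_force: [-0.2, -0.4, 0.4]
grip_width: 0.959
```

Emit:
{"api": "jog_arm", "payload": {"translation": [[0, 0, 10], [0, 0, 25], [0, 0, 45], [0, 0, 65], [0, 0, 90], [0, 0, 115], [0, 0, 140], [0, 0, 150], [0, 0, 150]], "turn": [0, 0, 0, 0, 0, 0, 0, 0, 0]}}

```text
clock: 34.83
position: [0.3446, 0.2929, 0.1889]
ee_rot: [0.736, 0.677, 0.002, 0.0]
ft_force: [1.0, 0.2, 0.2]
grip_width: 0.96
```

```bash
python3 - <<'E'
from e import *
st(); p=avg(2); go(0,p); q=manip.camera('scene')
for l,z in(('reacher_mouth',.018),('mat_mid',0),('jar_mid',.02),('pile',0),('cells',0),('pot',.062),('petri',0)):
    print(l,[(n,round(r['confidence'],2),onz(i,r['at'],z)[:2]*1e3) for n,i in(('top',p),('scene',q)) for r in manip.pinpoint(i,l)[:1]])
a=cv2.resize(p['frame'][180:360,140:390],(800,576)); b=cv2.resize(q['frame'][150:330,300:550],(800,576))
cv2.imwrite('pics/v8.png',cv2.resize(np.vstack([a,b])[:,:,::-1],(417,600)))
E
```

```text
t 34.83 p [344.6 292.9 188.9] yaw_y -4.8 z [ 0.003  0.002 -1.   ] F [1.   0.19 0.17] g 0.9602
avg g 82.19±0.08 F [ 0.12 -0.32 -0.42] M [ 0.   -0.02  0.03]
jaw 52 [205.    273.385] [172.28   38.054]
jaw 55 [231.727 275.182] [172.104 -29.281]
mid rel TCP [172.192   4.387] gap 67.33498747891096
lid 174 [601.867 272.872] rel TCP [258.913   2.931]
lid 140 [439.525 430.121] rel TCP [ 83.912 145.958]
reacher_mouth [('top', 0.95, array([514.971, 285.689])), ('scene', 0.96, array([516.64 , 281.879]))]
mat_mid [('top', 0.6, array([612.86, 275.86])), ('scene', 0.89, array([599.431, 270.385]))]
jar_mid [('top', 0.61, array([601.936, 276.317])), ('scene', 0.61, array([603.778, 278.326]))]
pile [('top', 0.47, array([695.498, 377.51 ])), ('scene', 0.75, array([708.53 , 373.792]))]
cells [('top', 0.81, array([444.926, 437.685])), ('scene', 0.53, array([441.118, 426.981]))]
pot [('top', 0.49, array([685.349,  75.764])), ('scene', 0.55, array([676.463,  65.907]))]
petri [('top', 0.64, array([ 784.118, -134.14 ])), ('scene', 0.8, array([ 790.71 , -134.022]))]
```

View pics/v8.png

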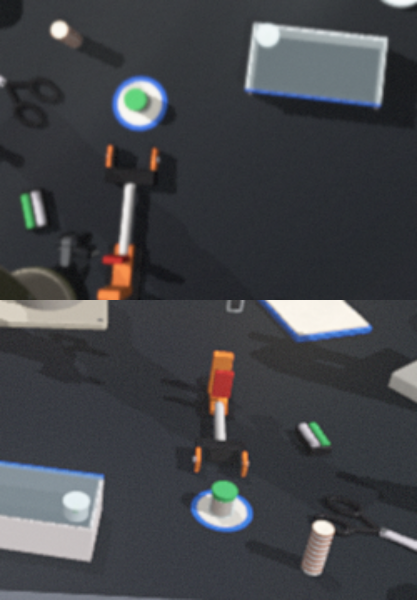

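Both views show the jar upright on the mat and the reacher standing about 86 mm behind it. The bystanders are in their places, so I'm handing in.

```bash
python3 -c "
from h import *
st(); print(manip.hand_in())"
```

```text
t 35.68 p [343.6 292.  186.3] yaw_y -4.8 z [-0.002  0.001 -1.   ] F [-0.59  0.31 -0.24] g 0.9595
the job is handed in; nothing more can be done
None
```

The jar is standing on the mat and the reacher is standing behind it with its jaws clear. I handed the job in at 35.7 s of the 64 s; no verdict is reported.

**What I did:** I picked up the reacher by its post and trigger and carried it about 8 mm off the bench, jaws in around the jar under the riser. I closed the trigger in steps of about 0.5 mm. The right pad touched first. At an opening of about 41 mm the jar followed a 2 mm tug fully, so I closed to 40.5 mm. I then drew the jar out, slid it to the mat and let go. Last, I backed the reacher off about 70 mm, set it down and released it.

**Last checks:**
- **Jar:** in the top view its lid measures (602, 273) mm, about 1 mm from the mat centre I measured at (602, 274). It looked upright in both views.
- **Reacher:** its mouth is at about (516, 284) mm, roughly 86 mm from the jar. It stands level with no hand contact.
- **Bystanders:** the pot, petri dish, pile and battery holder agree with the start within the networks' scatter, up to about 18 mm. I did not re-measure the scissors; one pair is in the last pictures and looks unmoved, the other is out of frame.

**Uncertain or disagreeing:**
- **Squeeze force:** it could not be read directly. From the trigger travel past contact I estimate 3 to 7 N per pad, against the 1.5 N minimum and the 9 N limit.
- **Mat centre:** with the jar standing on it, one late network reading came out 11 mm off the earlier measurement. I trusted the earlier measurement.

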